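# Put the utility-bench things back on their outlined mats

## Robot

A 6-joint arm with a two-finger parallel gripper is mounted at the origin on the work surface. World frame = base frame: x ahead of the robot, y to its left, z up, the work surface at z = 0. Lengths are in m, angles in rad, forces in N, time in s.
With the tool pointing down it reaches from about 0.325 to 0.85 m from the base axis. Payload 4.4 kg.
Tool frame: the origin (TCP) lies at the very end of the fingers, on their centre line; the grasp point (between the pads) lies 19 mm behind it; z points along the fingers, y is the line along which they close (so a half turn about z gives the same grasp; the last joint's range is limited). The gripper opens to 94 mm and grips with 3 to 60 N. Pads are 16 mm wide; open, the fingers measure 119 mm over their backs; the gripper's body (75 mm by 177 mm) begins 78 mm behind the grasp point.
Start: joints at [1.06, 0.207, 1.542, -0, 1.393, -0.15], TCP at [0.203, 0.538, 0.172] pointing down, gripper open.
Joint ranges: [-2.73, 2.73], [-0.86, 2.22], [0.23, 2.46], [-1.11, 4.25], [0.08, 2.63], [-2.82, 2.82]. Speed limits (rad/s): [2.79, 2.79, 3.14, 3.14, 3.14, 3.14].

## Interface

Orientations are given as a rotation vector (axis times angle).
In Python, from plant import bot, eoat, eyes, monitor gives the robot as it stands. Calls block until the motion is done:
- bot.reach(position, orientation): joint-space move of the TCP to a pose.
- bot.movel(position, attitude=None, rate=0.15, stop_force=None): straight line of the TCP; attitude=None keeps the orientation; rate is the mean speed in m/s. With stop_force (N) it stops when the force on the tool has changed by that much, and returns True; else False.
- bot.move_joints(angles): joint-space move.
- eoat.gripper_to(opening, f_grip=None): opening from 0.0 (shut) to 1.0 (fully open); f_grip is the grip in N (None keeps the last); returns when the fingers have stopped.
- bot.pause(seconds).
- bot.ik(position, orientation): joint angles nearest the present ones, or None.
- eyes.read_camera(name): name is "scene" or "top"; returns a dict with "img" (384x512x3 uint8, red, green, blue), "range_z" (384x512 float32, m along the optical axis (not along the pixel's ray), 0 where there is no reading), "fx", "fy", "cx", "cy" (pixels), "dist_coeffs" ([k1, k2, p1, p2, k3] as OpenCV has them; the pictures are not rectified), "extrinsics" (4x4, takes a point from camera to world coordinates). Camera axes: x right, y down, z forward; pixel columns grow to the right and rows downward; lengths in m; the calibration is good to about 2 mm. A picture is of the moment at which its call begins.
A pose or a line that the arm cannot do raises bot.MotionError and nothing moves.
- bot.finish_job(): hands the job in; it is judged then, once.
Readings, each from a call of its own:
- monitor.read_t(): time.
- monitor.read_joints(): joint angles.
- monitor.read_joint_vel(): joint speeds.
- monitor.read_joint_torque(): joint torques, N m.
- monitor.read_tcp_pos(): TCP position.
- monitor.read_tcp_rot(): TCP orientation.
- monitor.read_contact_force(): force on the tool from outside, world axes, zero at the start.
- monitor.read_moment(): the same for the moment, N m.
- monitor.read_opening(): opening from 0.0 (shut) to 1.0 (fully open).
- monitor.read_grasp_force(): force on a finger pad.
Only numpy, scipy, OpenCV 4.12 (cv2) and the standard library are available. Lean on these libraries where they do the work, as an engineer would, in place of code of your own. Each camera call takes 0.05 s, during which the arm holds its last target. There are 200 camera calls.

## Task

Tidy the bench: put the aluminium bottle, the blue funnel, the wooden brush and the little G-clamp each on the grey mat that bears its own outline, inside the white line. Leave the bottle standing, the funnel mouth down, the brush bristles down along its outline, and the clamp flat, turned the same way as its outline. Do not shift or tip the white jar or the yellow roll of tape.

Things in the scene. Friction and masses are not known exactly. Their poses are not given: they have to be found in the camera images.
- bottle: Aluminium bottle with black screw cap, standing, loose, about 120 g: body 54 mm in diameter up to 105 mm, sloping shoulder to 126 mm, neck 28 mm in diameter, cap 34 mm in diameter from 132 to 160 mm (its top). Grip it by the cap. Origin at the centre of its underside, z up along its axis.
- funnel: Blue funnel standing mouth down, loose, about 60 g: rim 80 mm in diameter and 8 mm high, cone narrowing to 18 mm at 52 mm height, then the upright spout, 18 mm thick tapering to 16 mm at the top, 100 mm high. Grip it by the spout. Origin at the centre of its underside, z up along its axis.
- brush: Wooden scrubbing brush lying bristles down, loose, about 120 g: wooden block 105 mm long (its x) by 40 mm wide (its y), from 22 to 42 mm above its underside, on stiff bristles. Grip it across the width. Origin at the centre of its underside, z up. Both ends are alike.
- clamp: Dark steel G-clamp lying flat, loose, 300 g, 18 mm thick. Origin: middle of the underside of its spine, z up. Spine 14 mm wide (x -7 to 7 mm) along y from -33 to 33 mm; two arms from its ends reach to x = 54 mm; bright 8 mm screw along y at x = 46 mm, y = -55 to 6 mm, cross bar (x 34 to 58 mm) at its tail. Grip across the spine at the origin: 35 mm free between spine and screw.
- bottle_mat: Fixed flat grey mat, 108 (its x) by 132 mm (its y), 3 mm thick; origin at the centre of its underside, z up. It bears the outline for the bottle: a small white circle, 66 mm inside the line, centred on the mat. All four mats are the same size and colour; the white line is 4 mm wide, flat, 6 mm clear of the thing's footprint all round. 
- funnel_mat: Fixed flat grey mat, 108 (its x) by 132 mm (its y), 3 mm thick; origin at the centre of its underside, z up. It bears the outline for the funnel: a large white circle, 92 mm inside the line, centred on the mat.
- brush_mat: Fixed flat grey mat, 108 (its x) by 132 mm (its y), 3 mm thick; origin at the centre of its underside, z up. It bears the outline for the brush: a white rectangle, 117 mm along the mat's y by 52 mm along its x inside the line, centred on the mat.
- clamp_mat: Fixed flat grey mat, 108 (its x) by 132 mm (its y), 3 mm thick; origin at the centre of its underside, z up. It bears the outline for the clamp, a white C shape with the screw's tail sticking out on one side; the clamp lies right when its origin is over the point x = -25.5 mm, y = 11 mm of the mat's frame and its x and y axes run the same way as the mat's.
- jar: White jar with black lid, standing, loose, 66 mm in diameter, 85 mm high, not part of the job: leave it where it is. Origin at the centre of its underside.
- tape: Yellow roll of tape lying flat, loose, 84 mm outside and 52 mm inside diameter, 24 mm high, not part of the job: leave it where it is. Origin at the centre of its underside.
Not all that is in view belongs to the job. What is meant by the brush is not purple or red, and is the larger of those in its own colour.

How it is judged:
At the end, for the whole second after the job is handed in: All four rest released on their own mats, under 8 mm above the bench, within 7 degrees of upright or flat; bottle, funnel and brush within 12 mm of the mat centre, clamp within 12 mm of its place along each mat axis and not reversed; brush and clamp within 12 degrees of the outline (height (world z) of each of bottle, funnel, brush, clamp below 0.008 m and angle between each of bottle, funnel, brush, clamp's own z axis and vertical below 0.12 rad and linear speed of each of bottle, funnel, brush, clamp below 0.02 m/s and angular speed of each of bottle, funnel, brush, clamp below 0.2 rad/s and horizontal distance between bottle and bottle_mat below 0.012 m and horizontal distance between funnel and funnel_mat below 0.012 m and horizontal distance between brush and brush_mat below 0.012 m and angle between the x axis of brush and the y axis of brush_mat, either way round below 0.22 rad and angle between the x axis of clamp and the x axis of clamp_mat, either way round below 0.22 rad and x of clamp in the frame of clamp_mat between -0.0375 and -0.0135 m and y of clamp in the frame of clamp_mat between -0.001 and 0.023 m and x of clamp_mat in the frame of clamp above 0 m); the robot touches nothing.
It fails at once if the jar or the tape is shifted by more than 25 mm or tipped (distance of any of jar, tape from where it was at the start of the episode above 0.025 m or angle between any of jar, tape's own z axis and vertical above 0.35 rad).
It also fails if it takes over 109 s, if anything falls off the work surface, if the arm or the gripper's body presses on something with over 40 N, if the wrist force passes 120 N, or if a joint passes its speed limit or range.

## Working session

There is one attempt and no reset: what is moved stays moved. The work goes in short steps, each a Python script; the robot and the scene stay as the last script left them, time stands still between calls to the robot, and variables do not carry over. Pictures are saved under pics/ and viewed, at most 14 in all, crops included, and the job is handed in when it is done.

```bash
mkdir -p pics; ls; python3 - <<'E'
from plant import bot, eoat, eyes, monitor
import cv2,numpy as np,pickle
for n in("top","scene"):
    c=eyes.read_camera(n); pickle.dump(c,open(n+".pkl","wb"))
    cv2.imwrite(f"pics/{n}0.png",cv2.resize(c["img"][:,:,::-1],(800,600),interpolation=cv2.INTER_CUBIC))
    print(n,c["fx"],c["fy"],c["cx"],c["cy"],c["dist_coeffs"],np.round(c["extrinsics"],3).tolist(),(c["range_z"]>0).mean())
print(monitor.read_t(),monitor.read_tcp_rot())
E
```

```text
pics
top 389.8619994560499 389.8619994560499 260.6274264203735 190.05795800573176 [-0.08187054  0.          0.          0.          0.        ] [[-0.015, -0.986, 0.165, 0.389], [-1.0, 0.014, -0.007, 0.014], [0.004, -0.165, -0.986, 1.076], [0.0, 0.0, 0.0, 1.0]] 0.9960225423177084
scene 394.40895689465134 394.40895689465134 255.18576099691006 194.72606215016646 [-0.02481167  0.          0.          0.          0.        ] [[-0.434, 0.623, -0.651, 1.191], [0.901, 0.3, -0.313, 0.289], [0.0, -0.723, -0.691, 0.698], [0.0, 0.0, 0.0, 1.0]] 0.9961140950520834
0.1 [-5.63555029e-01 -3.08995922e+00  3.04440376e-03]
```

View pics/top0.png

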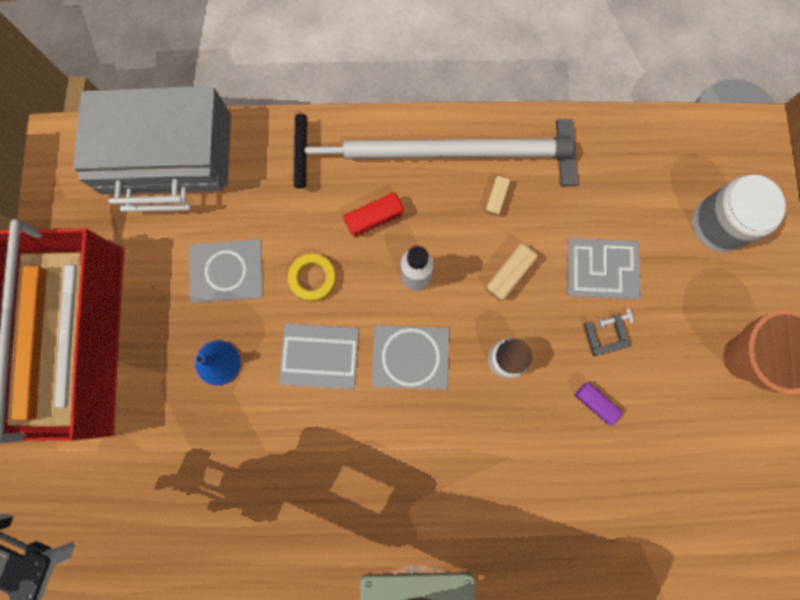

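View pics/scene0.png

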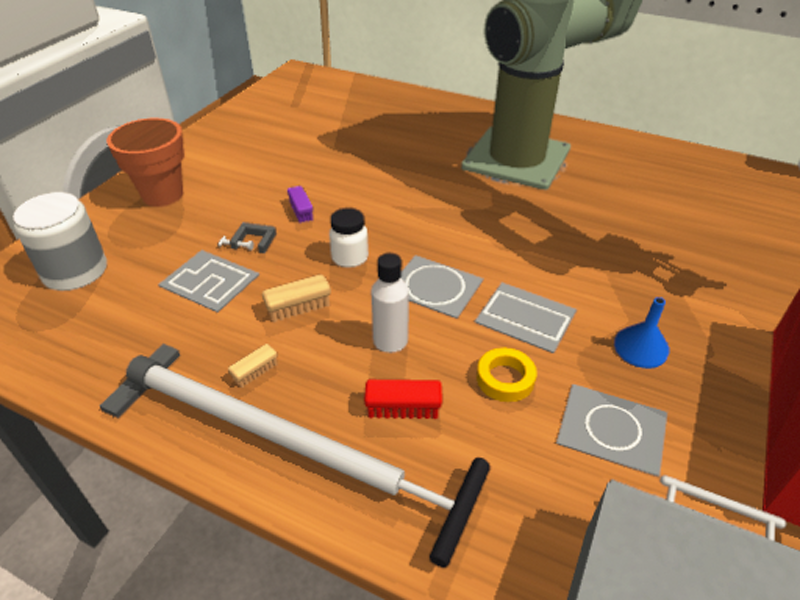

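Top view (800x600 pixels): the circle mats are at (226,270), small, and (411,357), large. The brush mat is at (319,356) and the clamp mat at (604,268). The bottle cap is at (418,257), the funnel at (218,362) and the clamp at (608,333). The larger tan brush is at (513,272), the jar at (511,357) and the tape at (312,277). The scene view shows all of them too. Next I'll measure and crop the clamp area.

```bash
cat > h.py <<'E'
import cv2,numpy as np,pickle
def load(n): return pickle.load(open(n+".pkl","rb"))
def rays(c,px):
    K=np.array([[c["fx"],0,c["cx"]],[0,c["fy"],c["cy"]],[0,0,1]])
    u=cv2.undistortPoints(np.float64(px).reshape(-1,1,2),K,np.float64(c["dist_coeffs"])).reshape(-1,2)
    E=np.array(c["extrinsics"]); return E[:3,3],np.c_[u,np.ones(len(u))]@E[:3,:3].T
def plane(c,px,z):
    o,d=rays(c,px); return o+d*((z-o[2])/d[:,2])[:,None]
def cross(c1,p1,c2,p2):
    o1,d1=rays(c1,p1);o2,d2=rays(c2,p2);d1,d2=d1[0],d2[0]
    s=np.linalg.lstsq(np.c_[d1,-d2],o2-o1,rcond=None)[0]
    a,b=o1+s[0]*d1,o2+s[1]*d2; return (a+b)/2,np.linalg.norm(a-b)
def comps(c,m,amin):
    n,l,s,ce=cv2.connectedComponentsWithStats(m.astype(np.uint8))
    return [(ce[i],s[i],l==i) for i in range(1,n) if s[i][4]>=amin]
def masks(c):
    h=cv2.cvtColor(c["img"],cv2.COLOR_RGB2HSV); H,S,V=[h[...,i].astype(int) for i in range(3)]
    return dict(grey=(S<40)&(V>85)&(V<200),white=(S<40)&(V>=200),blue=(abs(H-112)<12)&(S>150),yellow=(abs(H-28)<5)&(S>180)&(V>120),
      tan=(H>13)&(H<26)&(S<140)&(S>50)&(V>150),black=(V<60),dark=(V<110)&(S<70))
E
python3 - <<'E'
from h import *
out=[]
for n,(a,b,c_,d) in dict(top=(145,235,350,420),scene=(130,205,95,185)).items():
    c=load(n); 
    for k,m in masks(c).items():
        for ce,s,_ in comps(c,m,25):
            if n=="top" and not(110<ce[0]<420 and 90<ce[1]<275):continue
            if n=="scene" and not(90<ce[0]<440 and 110<ce[1]<310):continue
            print(n,k,ce.round(1),s.tolist())
    out.append(cv2.resize(c["img"][a:b,c_:d,::-1],(400,500),interpolation=cv2.INTER_CUBIC))
cv2.imwrite("pics/crop1.png",np.hstack(out))
E
```

```text
top grey [297.4  93.6] [195, 77, 172, 24, 1032]
top grey [363.6 109.6] [359, 102, 10, 16, 152]
top grey [386.  171.5] [364, 153, 45, 38, 1501]
top grey [144.2 173.1] [122, 154, 46, 39, 1593]
top grey [267.  175.4] [257, 162, 20, 23, 225]
top grey [389.9 213.3] [375, 198, 30, 29, 254]
top grey [204.  227.6] [179, 208, 50, 41, 1685]
top grey [262.5 228.1] [239, 209, 48, 40, 1705]
top grey [318.  230.6] [313, 218, 17, 23, 94]
top white [282.2  94.1] [196, 91, 159, 7, 727]
top white [261.4 172.8] [257, 166, 11, 12, 58]
top white [250.2 229.6] [245, 211, 16, 35, 54]
top white [274.8 230.8] [262, 213, 19, 34, 51]
top white [317.7 232.6] [315, 224, 10, 16, 30]
top white [192.7 236.8] [181, 233, 27, 6, 34]
top blue [139.2 232. ] [125, 219, 28, 27, 579]
top yellow [198.2 177.3] [185, 163, 28, 29, 330]
top tan [318.2 124.1] [311, 112, 16, 26, 246]
top tan [327.  173.3] [311, 155, 33, 37, 576]
top tan [361.2 163.8] [358, 156, 5, 20, 33]
top black [192.  97.] [189, 74, 7, 46, 308]
top black [267.1 164.5] [262, 158, 12, 14, 128]
top dark [123.3 102.9] [71, 57, 76, 67, 1214]
top dark [191.7  96.7]
[... 795 characters left out ...]
 25, 362]
scene white [337.4 202. ] [309, 186, 56, 32, 214]
scene white [178.3 272.6] [94, 234, 163, 78, 1776]
scene white [392.3 273.7] [374, 259, 37, 29, 189]
scene blue [411.8 218.2] [394, 191, 34, 44, 844]
scene yellow [324.5 236.5] [307, 223, 36, 28, 440]
scene tan [189.1 186.4] [168, 176, 43, 23, 515]
scene tan [161.  231.2] [147, 220, 30, 24, 297]
scene black [221.8 141.4] [212, 134, 21, 16, 274]
scene black [162.5 147.9] [157, 146, 13, 5, 34]
scene black [248.6 171.3] [242, 163, 14, 18, 224]
scene dark [321.5 113.2] [296, 105, 54, 16, 121]
scene dark [221.7 141.5] [212, 134, 20, 16, 277]
scene dark [162.3 150.3] [147, 143, 29, 19, 245]
scene dark [248.7 171.6] [242, 163, 15, 18, 234]
```

View pics/crop1.png

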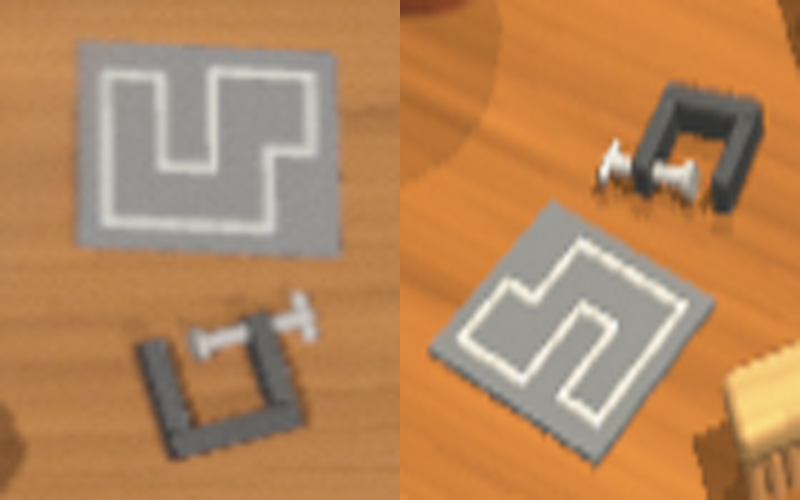

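The left crop shows the clamp mat's C with its spine at the bottom (world -x), open upward (+x), and the tail on the right (-y). So the mat axes lie roughly along the world axes. The clamp's spine is also at the bottom, with corners at crop (170,455) and (305,420), turned roughly 12-14° counter-clockwise. The right crop agrees.

```bash
cat > meas.py <<'E'
from h import *
def cloud(c):
    z=c["range_z"].astype(float); v,u=np.mgrid[:384,:512]; o,d=rays(c,np.c_[u.ravel(),v.ravel()])
    return (o+d*z.ravel()[:,None]).reshape(384,512,3)
def box(m,b): 
    r=np.zeros_like(m); r[b[1]:b[3],b[0]:b[2]]=m[b[1]:b[3],b[0]:b[2]]; return r
def centroid(m): v,u=np.nonzero(m); return np.array([u.mean(),v.mean()])
T,S=load("top"),load("scene"); PT,PS=cloud(T),cloud(S); MT,MS=masks(T),masks(S)
def rect(P): 
    (c,s,a)=cv2.minAreaRect(np.float32(P[:,:2]*1000)); return np.round(c,1),np.round(s,1),round(a,1)
E
cat > m1.py <<'E'
from meas import *
def quad(m):
    m=cv2.morphologyEx(m.astype(np.uint8),cv2.MORPH_CLOSE,np.ones((3,3)))
    k=max(cv2.findContours(m,cv2.RETR_EXTERNAL,cv2.CHAIN_APPROX_NONE)[0],key=cv2.contourArea)
    return k.reshape(-1,2)
tb=dict(bottle=(118,150,172,197),brush=(176,205,231,252),funnel=(236,205,290,252),clamp=(361,150,412,193))
sb=dict(bottle=(355,244,428,306),brush=(303,180,370,228),clamp=(100,159,168,200))
for n,b in tb.items():
    k=quad(box(MT["grey"]|MT["white"],b)); w=plane(T,k,.003); print(n,"top",rect(w),"depth z",np.median(PT[k[:,1],k[:,0],2]).round(4))
    if n in sb:
        k2=quad(box(MS["grey"]|MS["white"],sb[n])); print("   scene",rect(plane(S,k2,.003)))
        q=lambda k:cv2.boxPoints(cv2.minAreaRect(k))
        # corner heights: extreme world corners in both views
        R=[]
        for dx,dy in((1,1),(1,-1),(-1,1),(-1,-1)):
            a=k[np.argmax(w[:,:2]@[dx,dy])]; w2=plane(S,k2,.003); e=k2[np.argmax(w2[:,:2]@[dx,dy])]
            p,g=cross(T,[a],S,[e]); R.append(p)
        print("   corners mean",np.round(np.mean(R,0),4),"z",np.round([r[2] for r in R],4))
# circle of funnel mat, both views
for c,M,b in((T,MT,tb["funnel"]),(S,MS,(240,168,300,197))):
    m=box(M["white"],b); v,u=np.nonzero(m); 
    e=cv2.fitEllipse(np.c_[u,v].astype(np.float32)); print("funnel circle",plane(c,[e[0]],.003).round(4)); p=e[0]
    if c is T:pt=p
    else: print(cross(T,[pt],S,[p]))
# objects
roi=lambda P,x0,x1,y0,y1,z0,z1:P[(P[...,0]>x0)&(P[...,0]<x1)&(P[...,1]>y0)&(P[...,1]<y1)&(P[...,2]>z0)&(P[...,2]<z1)]
def around(c,M,px,name):
    return plane(c,[px],0)[0]
cap=cross(T,[centroid(box(MT["black"],(255,150,280,180)))],S,[centroid(box(MS["black"],(235,160,260,185)))]);print("cap x-view",cap)
for nm,c,P,M,x in(("T",T,PT,MT,cap[0]),("S",S,PS,MS,cap[0])):
    q=roi(P,x[0]-.05,x[0]+.05,x[1]-.05,x[1]+.05,.1,.3); print("bottle",nm,"ztop",np.percentile(q[:,2],[50,90,98]).round(4)); q=q[q[:,2]>np.percentile(q[:,2],98)-.006]; print(cv2.minEnclosingCircle(np.float32(q[:,:2]*1000)))
def spout(M,P,b):
    m=box(M["blue"],b); z=np.where(m,P[...,2],0); return z
for nm,c,P,M,b in(("T",T,PT,MT,(110,200,170,260)),("S",S,PS,MS,(385,185,435,240))):
    m=box(M["blue"],b); q=P[m]; print("funnel",nm,"z pct",np.percentile(q[:,2],[2,50,95,99]).round(4))
    t=q[q[:,2]>.085]; print("  tip",len(t),t.mean(0).round(4) if len(t) else "")
    r=q[q[:,2]<.012]; print("  rim",cv2.minEnclosingCircle(np.float32(r[:,:2]*1000)))
for nm,c,P,M,b in(("T",T,PT,MT,(305,150,350,197)),("S",S,PS,MS,(165,172,215,212))):
    m=box(M["tan"],b); q=P[m]; print("brush",nm,np.percentile(q[:,2],[2,50,95]).round(4)); t=q[q[:,2]>.037]; print("  top",rect(t))
for nm,P in(("T",PT),("S",PS)):
    q=roi(P,.36,.5,-.36,-.22,.008,.05); print("clamp",nm,np.percentile(q[:,2],[50,90,98]).round(4),rect(q[q[:,2]>.0145]),q[q[:,2]>.0145].mean(0).round(4))
    for n,z0,z1,xy in(("jar",.07,.1,(.335,-.13)),("tape",.018,.03,(.46,.13))):
        q=roi(P,xy[0]-.07,xy[0]+.07,xy[1]-.07,xy[1]+.07,z0,z1)
        if len(q):print(n,nm,cv2.minEnclosingCircle(np.float32(q[:,:2]*1000)),np.median(q[:,2]))
E
python3 m1.py
```

```text
bottle top (array([623.1, 335.7]), array([105.8, 129.2]), 3.2) depth z 0.0026
   scene (array([626.9, 338.7]), array([107. , 129.6]), 3.3)
   corners mean [ 0.6239  0.3386 -0.0009] z [-0.0013 -0.0035 -0.0002  0.0015]
brush top (array([466.7, 165.1]), array([130.3, 105.1]), 85.8) depth z 0.0022
   scene (array([471.2, 167.7]), array([129.4, 107. ]), 85.7)
   corners mean [ 0.4674  0.1671 -0.0019] z [-0.0044 -0.0012  0.0013 -0.0031]
funnel top (array([463.1,   4. ]), array([130.5, 105.6]), 87.2) depth z 0.0024
clamp top (array([ 617.8, -350.4]), array([128.1, 106. ]), 86.4) depth z 0.0027
   scene (array([ 621.2, -345.8]), array([130.3, 106. ]), 86.5)
   corners mean [ 6.181e-01 -3.501e-01 -4.000e-04] z [-0.0002 -0.0002  0.0001 -0.0011]
funnel circle [[0.4625 0.0042 0.003 ]]
funnel circle [[ 0.4756 -0.0015  0.003 ]]
(array([ 0.46487786, -0.0004882 , -0.00588831]), np.float64(0.009895458218557284))
cap x-view (array([ 0.60836489, -0.00806098,  0.1432256 ]), np.float64(0.001403697131742861))
bottle T ztop [0.1285 0.1606 0.1622]
((606.5792236328125, -7.293917179107666), 16.916797637939453)
bottle S ztop [0.1248 0.1597 0.1609]
((609.6005859375, -4.861069202423096), 16.895763397216797)
funnel T z pct [0.0083 0.0275 0.0836 0.1003]
  tip 26 [0.4463 0.2908 0.247 ]
  rim ((456.5994873046875, 343.73187255859375), 38.53082275390625)
funnel S z pct [0.0025 0.0258 0.0868 0.0994]
  tip 47 [0.4961 0.3443 0.1196]
  rim ((465.5595397949219, 346.96624755859375), 38.4107666015625)
brush T [-0.0014  0.0408  0.0441]
  top (array([ 515.4, -100. ]), array([ 38.3, 340.4]), 50.4)
brush S [0.0278 0.0408 0.0433]
  top (array([874.9,  69.6]), array([761.7, 103. ]), 42.5)
clamp T [0.0304 0.0344 0.0358] (array([ 429.8, -318.4]), array([ 73.5, 135.7]), 86.8) [ 0.4095 -0.3162  0.0277]
clamp S [0.0229 0.033  0.034 ] (array([ 424.3, -328.1]), array([ 79.9, 131.7]), 72.7) [ 0.4149 -0.3132  0.0259]
```

```bash
cat > m2.py <<'E'
from meas import *
def band(P,b,z0,z1):
    m=np.zeros((384,512),bool); m[b[1]:b[3],b[0]:b[2]]=True; return m&(P[...,2]>z0)&(P[...,2]<z1)
L={"T":(PT,MT),"S":(PS,MS)}
B=dict(clamp=[(370,193,408,230),(135,138,182,166)],brush=[(305,150,350,197),(165,172,215,212)],funnel=[(110,200,170,260),(385,185,435,240)],jar=[(308,210,345,246),(205,130,240,172)],tape=[(180,158,220,197),(300,218,348,262)])
for i,n in enumerate("TS"):
    P,M=L[n]
    q=P[band(P,B["clamp"][i],.0145,.022)]; print(n,"clamp",rect(q),len(q),np.median(q[:,2]))
    m=band(P,B["clamp"][i],.0145,.022); v,u=np.nonzero(m); w=plane((T,S)[i],np.c_[u,v],.018); print("   ray",rect(w),w.mean(0).round(4))
    m=band(P,B["brush"][i],.037,.047)&M["tan"]; v,u=np.nonzero(m); w=plane((T,S)[i],np.c_[u,v],.042); print("  brush",rect(P[m]),"ray",rect(w),np.median(P[m][:,2])); 
    print("  px",centroid(m))
    m=band(P,B["funnel"][i],.06,.106)&M["blue"]; q=P[m]; print("  spout",q.mean(0).round(4),len(q),q[:,:2].min(0).round(4),q[:,:2].max(0).round(4),q[:,2].max())
    m=band(P,B["funnel"][i],.092,.106)&M["blue"]; print("  tip",P[m].mean(0).round(4),centroid(m))
    for o,z0,z1 in(("jar",.08,.09),("tape",.02,.028)):
        q=P[band(P,B[o][i],z0,z1)]; c,r=cv2.minEnclosingCircle(np.float32(q[:,:2]*1000)); print("  ",o,np.round(c,1),round(r,1))
E
python3 m2.py
```

```text
T clamp (array([ 496.8, -346.3]), array([61.3, 72.5]), 13.2) 265 0.017696681531197855
   ray (array([ 496.4, -345.7]), array([61.1, 72. ]), 13.5) [ 0.4908 -0.3447  0.018 ]
  brush (array([ 606.3, -175.1]), array([ 38.3, 104.7]), 50.4) ray (array([ 605.6, -174.2]), array([ 38.2, 104.4]), 50.1) 0.041240154362081394
  px [327.198 173.652]
  spout [0.4565 0.3404 0.0832] 48 [0.449 0.337] [0.4659 0.3484] 0.1010699253596542
  tip [0.457  0.3417 0.0983] [128.88235294 229.47058824]
   jar [ 457.  -164.5] 29.1
   tape [604.7 177.7] 42.3
S clamp (array([ 495.9, -341.4]), array([60.7, 66. ]), 14.5) 174 0.01724707445229412
   ray (array([ 498. , -339.3]), array([63.5, 66.4]), 13.7) [ 0.4932 -0.3405  0.018 ]
  brush (array([ 610.4, -172.2]), array([ 39.9, 101.7]), 52.0) ray (array([ 612.9, -170.1]), array([ 42.2, 102.1]), 52.2) 0.041086895585441596
  px [188.85514019 185.35981308]
  spout [0.4658 0.3468 0.0815] 106 [0.459  0.3394] [0.471  0.3542] 0.10224381497597157
  tip [0.465  0.3466 0.097 ] [420.79310345 194.51724138]
   jar [ 458.7 -162.1] 30.4
   tape [608.3 180.4] 43.5
```

```bash
cat > act.py <<'E'
from plant import bot, eoat, eyes, monitor
import numpy as np, cv2, pickle
from scipy.spatial.transform import Rotation as R
def down(a):  # tool down, closing line at yaw a (deg)
    a=np.radians(a); y=np.array([np.cos(a),np.sin(a),0]); z=np.array([0,0,-1.])
    return R.from_matrix(np.c_[np.cross(y,z),y,z]).as_rotvec()
def move_item(pick,pa,zp,place,la,zl,open0,force,hi,open1=None):
    best=None
    for k in(0,180,-180):
        q=[bot.ik([*p,z],down(a+k)) for p,z,a in((pick,zp,pa),(place,zl,la),(pick,hi,pa),(place,hi,la))]
        if all(x is not None for x in q):
            c=max(abs(x[5]) for x in q)
            if best is None or c<best[0]: best=(c,k)
    print("branch",best); k=best[1]
    eoat.gripper_to(open0,f_grip=force)
    bot.reach([*pick,hi],down(pa+k))
    bot.movel([*pick,zp+.03],rate=.25)
    hit=bot.movel([*pick,zp],rate=.06,stop_force=8)
    eoat.gripper_to(0.0,f_grip=force)
    print("hit",hit,"width mm",monitor.read_opening()*94,"F",monitor.read_grasp_force(),"z",monitor.read_tcp_pos()[2])
    bot.movel([*pick,hi],rate=.2)
    print("held",monitor.read_opening()*94,monitor.read_contact_force())
    bot.reach([*place,hi],down(la+k))
    bot.movel([*place,zl+.02],rate=.2)
    hit=bot.movel([*place,zl],rate=.03,stop_force=6)
    print("down",hit,monitor.read_tcp_pos(),monitor.read_opening()*94)
    bot.pause(.2)
    eoat.gripper_to(open1 or open0); bot.pause(.2)
    bot.movel([*place,hi],rate=.2)
    print("t",monitor.read_t())
E
python3 - <<'E'
from meas import *
P=np.vstack([PT.reshape(-1,3),PS.reshape(-1,3)])
for n,x,y in(("bottle_mat",.625,.337),("funnel",.461,.345)):
    for h in(.05,.1,.2):
        q=P[(P[:,2]>h)&(P[:,2]<.6)&(P[:,0]>x-.15)&(P[:,0]<x+.25)&(P[:,1]>y+.055)&(P[:,1]<y+.35)]
        d=np.hypot(q[:,0]-x,q[:,1]-y); j=d.argsort()[:200]; print(n,h,"nearest",q[j[0]].round(3) if len(q) else None,q[:,:2].min(0).round(3) if len(q) else "")
print("spine ray",plane(T,[[391.4,222.3]],.018).round(4))
for n,a,b in(("brush",[327.2,173.7],[188.9,185.4]),("spout",[128.9,229.5],[420.8,194.5])): print(n,cross(T,[a],S,[b]))
E
python3 - <<'E'
from act import *
move_item((.6083,-.0065),0,.129,(.625,.3372),90,.133,.6,25,.26)
E
```

```text
bottle_mat 0.05 nearest [0.73  0.396 0.084] [0.475 0.392]
bottle_mat 0.1 nearest [0.77 0.42 0.1 ] [0.476 0.392]
bottle_mat 0.2 nearest None 
funnel 0.05 nearest [0.471 0.526 0.142] [0.328 0.526]
funnel 0.1 nearest [0.471 0.526 0.142] [0.328 0.526]
funnel 0.2 nearest None 
spine ray [[ 0.4715 -0.35    0.018 ]]
brush (array([ 0.60660749, -0.175669  ,  0.03392222]), np.float64(0.0006323292154881052))
spout (array([0.45729521, 0.34591064, 0.09002093]), np.float64(0.0028634362936709764))
branch (np.float64(1.1977157239083953), 0)
hit False width mm 0.5546909054801381 F 0.0 z 0.1289990830614487
held 0.5425556868484355 [-0.02724981 -0.23353152 -0.35762358]
down False [0.62506331 0.33724774 0.13299423] 0.3718284893985884
t 11.2
```

The gripper closed on nothing, so I'll look before trying again.

```bash
python3 - <<'E'
from act import *
o=[]
for n in("top","scene"):
    c=eyes.read_camera(n); pickle.dump(c,open(n+".pkl","wb")); o.append(cv2.resize(c["img"][:,:,::-1],(400,300)) if 0 else c["img"][60:320,90:442,::-1])
cv2.imwrite("pics/a1.png",cv2.resize(np.vstack(o),(440,600)))
E
```

```text
(no output)
```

View pics/a1.png

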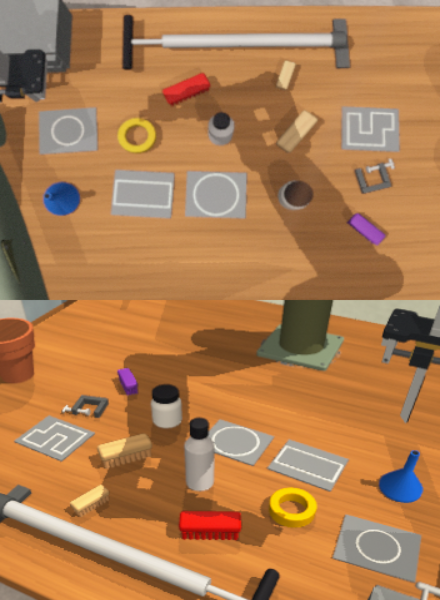

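The bottle is still standing about where it was, at (220,122) in the top half and (199,430) in the lower half. The gripper hangs empty over the bottle mat. I'll re-measure the cap, and check the closed fingertip against the cameras.

```bash
python3 - <<'E'
from meas import *
from act import monitor
a,b=centroid(box(MT["black"],(255,145,280,180))),centroid(box(MS["black"],(225,155,265,190)))
print("cap",a,b,cross(T,[a],S,[b]))
for n,P in(("T",PT),("S",PS)):
    m=(P[...,0]>.52)&(P[...,0]<.72)&(abs(P[...,1])<.12)&(P[...,2]>.155)&(P[...,2]<.17); q=P[m]; print(n,len(q),q.mean(0).round(4),q.min(0).round(4),q.max(0).round(4))
    m=(P[...,0]>.5)&(P[...,0]<.8)&(P[...,1]>.2)&(P[...,1]<.5)&(P[...,2]>.2)&(P[...,2]<.4); q=P[m]; print(n,"gripper low",len(q), q[q[:,2]<q[:,2].min()+.02].round(3)[:6].tolist())
print(monitor.read_tcp_pos(),monitor.read_tcp_rot(),monitor.read_opening())
E
```

```text
cap [266.79020979 164.36363636] [248.56888889 171.27111111] (array([ 0.60882221, -0.00750528,  0.14379887]), np.float64(0.000694599526020872))
T 147 [ 0.6066 -0.0074  0.1592] [ 0.5913 -0.0227  0.1552] [0.6232 0.0089 0.1638]
T gripper low 176 [[0.625, 0.365, 0.305], [0.626, 0.365, 0.3], [0.628, 0.365, 0.295], [0.622, 0.365, 0.309], [0.623, 0.366, 0.303], [0.624, 0.364, 0.301]]
S 140 [ 0.6116 -0.0043  0.1593] [ 0.5937 -0.0209  0.155 ] [0.6267 0.0107 0.1623]
S gripper low 1228 [[0.634, 0.297, 0.31], [0.634, 0.299, 0.31], [0.634, 0.3, 0.311], [0.634, 0.302, 0.311], [0.633, 0.298, 0.307], [0.633, 0.299, 0.308]]
[0.62373599 0.33668814 0.25700377] [-4.56133342e-05 -3.13704278e+00  2.76830861e-03] 0.599439085214741
```

```bash
python3 - <<'E'
from meas import *
for n,P in(("T",PT),("S",PS)):
    m=(P[...,0]>.5)&(P[...,0]<.76)&(P[...,1]>.24)&(P[...,1]<.43)&(P[...,2]>.15)&(P[...,2]<.34); q=P[m]; print(n,len(q)); 
    if len(q): print(np.histogram(q[:,2],bins=np.arange(.15,.35,.01))[0]); l=q[q[:,2]<np.sort(q[:,2])[15]]; print(l.round(3).tolist())
c=load("scene"); cv2.imwrite("pics/a2.png",cv2.resize(c["img"][50:230,340:512,::-1],(573,600),interpolation=cv2.INTER_CUBIC))
E
```

```text
T 89
[ 0  0  0  0  0  0  0  0  0  0  0  0  0  0 16 21 22 15 15]
[[0.628, 0.365, 0.295], [0.625, 0.364, 0.296], [0.623, 0.366, 0.298], [0.623, 0.365, 0.295], [0.621, 0.366, 0.297], [0.618, 0.365, 0.298], [0.62, 0.366, 0.291], [0.616, 0.371, 0.299], [0.617, 0.366, 0.295], [0.617, 0.365, 0.294], [0.615, 0.305, 0.297], [0.614, 0.302, 0.299], [0.615, 0.37, 0.296], [0.615, 0.369, 0.294], [0.615, 0.367, 0.294]]
S 455
[  0   0   0   0   0   0   0   0   0   0   0   0   0   0  55  90  99 105
 106]
[[0.633, 0.304, 0.295], [0.635, 0.305, 0.294], [0.634, 0.309, 0.295], [0.635, 0.307, 0.293], [0.632, 0.308, 0.291], [0.62, 0.365, 0.294], [0.627, 0.365, 0.292], [0.633, 0.365, 0.294], [0.633, 0.366, 0.294], [0.634, 0.365, 0.293], [0.633, 0.367, 0.293], [0.636, 0.368, 0.295], [0.635, 0.369, 0.295], [0.638, 0.367, 0.294], [0.633, 0.369, 0.291]]
```

View pics/a2.png

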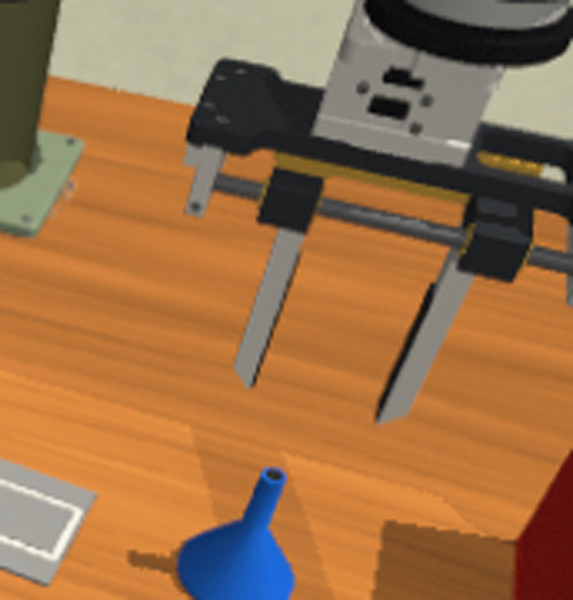

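The fingers hang at (250,380) and (395,415), about 60 mm apart. Both views put their tips at z ≈ 0.291 while the TCP reading is 0.257, so the real tips are about 34 mm higher than reported. That explains closing above the cap. I'll check this by touching free bench.

```bash
python3 - <<'E'
from act import *
eoat.gripper_to(0.0,f_grip=10)
p=(.545,.27); bot.reach([*p,.1],down(90))
try:
    print(bot.movel([*p,.01],rate=.15,stop_force=6), monitor.read_tcp_pos())
    print(bot.movel([*p,-.045],rate=.03,stop_force=4), monitor.read_tcp_pos(),monitor.read_contact_force())
except bot.MotionError as e: print(e)
c=eyes.read_camera("scene"); pickle.dump(c,open("scene.pkl","wb")); bot.movel([*p,.1]); print(monitor.read_t())
E
```

```text
False [0.54649535 0.27058029 0.01123985]
True [ 0.54484698  0.26993588 -0.03358559] [-0.76400979 -0.08867082  5.13426741]
16.2
```

Contact came at a reported z of -0.0336, so the tips really sit 33 mm above the reported TCP. I'll apply that correction.

```bash
sed -i 's/^    best=None/    zp-=.033; zl-=.033  # measured: tips 33 mm above the reported TCP\n    best=None/' act.py
sed -i 's/^    bot.movel(\[\*pick,hi\],rate=.2)/    if monitor.read_opening()*94<5: eoat.gripper_to(open0); bot.movel([*pick,hi]); raise SystemExit("missed")\n    bot.movel([*pick,hi],rate=.2)/' act.py
python3 - <<'E'
from act import *
move_item((.6083,-.0065),0,.131,(.625,.3372),90,.133,.6,25,.24)
c=eyes.read_camera("scene"); cv2.imwrite("pics/b1.png",cv2.resize(c["img"][:,:,::-1],(640,480)))
E
```

```text
branch (np.float64(1.1977157239083953), 0)
hit False width mm 33.17118160445293 F 25.000240802764893 z 0.09835807476666152
held 33.337021525183964 [-0.27099709 -0.19008421 -0.63020849]
down True [0.62455004 0.33695582 0.10111029] 33.40755149849014
t 25.4583
```

View pics/b1.png

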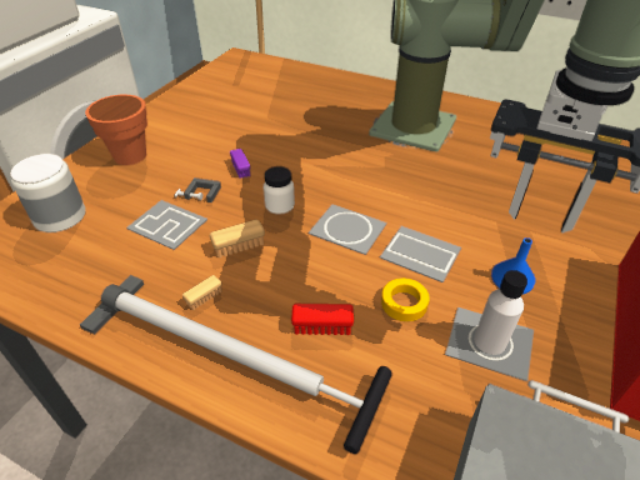

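The bottle stands on its circle at about (492,340). Funnel and brush next.

```bash
python3 - <<'E'
from act import *
move_item((.461,.345),90,.066,(.465,.0057),0,.0685,.5,20,.2)
move_item((.6084,-.1736),51.2,.014,(.4688,.1665),-4.2,.0165,.75,35,.16)
for n in("top","scene"): c=eyes.read_camera(n); pickle.dump(c,open(n+".pkl","wb"))
cv2.imwrite("pics/b2.png",cv2.resize(c["img"][:,:,::-1],(640,480)))
E
```

```text
branch (np.float64(1.0786068234494932), 0)
hit False width mm 17.05049674421014 F 19.989482760429382 z 0.03300758554381643
held 16.637058185951243 [-0.10351828 -0.41427977 -1.81235839]
down True [0.46463606 0.00576027 0.0357659 ] 16.52450553370282
t 34.3667
branch (np.float64(1.3082311473386419), 0)
hit False width mm 39.60267804488732 F 34.9173367023468 z -0.01871643279297385
held 39.824895292475354 [-0.36281277  0.35905893 -0.42655802]
down True [ 0.46817595  0.16642826 -0.01583591] 40.07147248071117
t 44.05
```

View pics/b2.png

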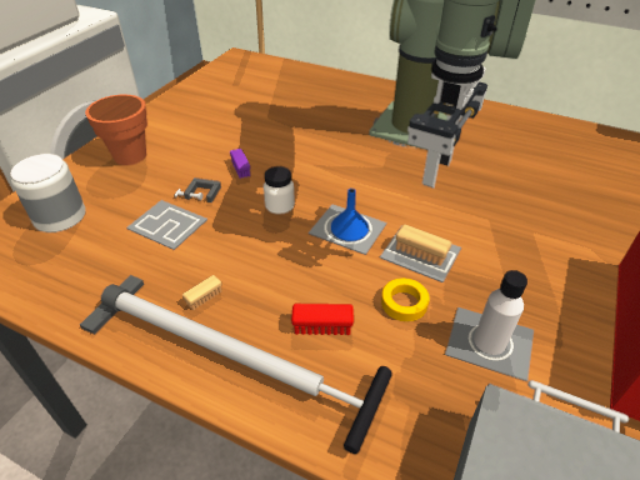

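The funnel is at (349,225) and the brush at (421,250), both on their mats. Now the clamp.

```bash
python3 - <<'E'
from act import *
move_item((.4735,-.3480),13.5,.004,(.5952,-.336),-3.6,.0065,.4,45,.16,.36)
bot.reach([.4,-.35,.25],down(0)); bot.pause(.3)
for n in("top","scene"):
    c=eyes.read_camera(n); pickle.dump(c,open(n+".pkl","wb"))
    if n=="top": cv2.imwrite("pics/b3.png",cv2.resize(c["img"][130:270,110:430,::-1],(800,350),interpolation=cv2.INTER_CUBIC))
print(monitor.read_t())
E
```

```text
branch (np.float64(1.016643173439002), 0)
hit False width mm 13.296736574040601 F 45.00038981437683 z -0.028659031481638855
held 13.755049175896664 [ 0.02502132  0.18818983 -4.0224781 ]
down True [ 0.59475891 -0.335661   -0.02565601] 13.651728735640592
t 53.9083
55.175
```

View pics/b3.png

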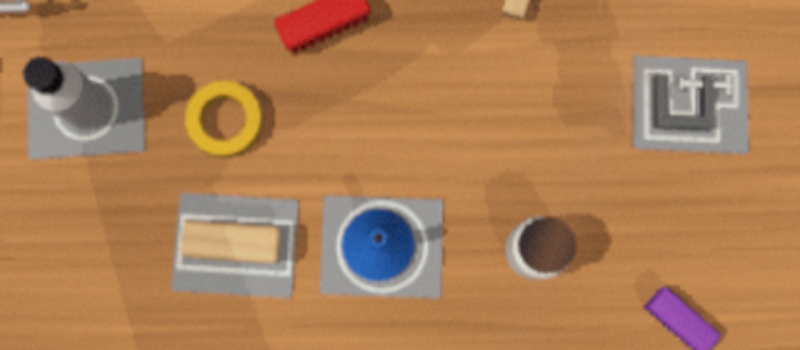

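The top view shows all four inside their outlines, allowing for height parallax; the brush at (230,242) is the one in doubt. I'll check with numbers.

```bash
python3 - <<'E'
from meas import *
def sel(P,x,y,r,z0,z1): return P[(np.hypot(P[...,0]-x,P[...,1]-y)<r)&(P[...,2]>z0)&(P[...,2]<z1)]
ce=lambda q:np.round(cv2.minEnclosingCircle(np.float32(q[:,:2]*1000)),1) if 0 else [np.round(v,1) for v in cv2.minEnclosingCircle(np.float32(q[:,:2]*1000))]
for n,P,o in(("T",PT,0),("S",PS,1)):
    print(n,"cap",ce(sel(P,.625,.337,.05,.158,.17)),"mat",[(623.1,335.7),(626.9,338.7)][o])
    print("  funnel",ce(sel(P,.465,.006,.055,.009,.016)),"mat",[(463,4),(466.8,7)][o], "tip",sel(P,.465,.006,.03,.09,.11).mean(0).round(4))
    q=sel(P,.469,.167,.075,.042,.05); print("  brush",rect(q),len(q),"mat",[(466.7,165.1),(471.2,167.7)][o])
    q=sel(P,.61,-.342,.055,.0175,.026); print("  clamp",rect(q),q[:,2].mean(),"exp centre",np.array([(593.1,-337.6),(596.5,-333)][o])+23.5*np.array([.998,-.063]))
    print("  jar",ce(sel(P,.458,-.163,.06,.08,.09)),"tape",ce(sel(P,.606,.179,.06,.02,.028)))
E
```

```text
T cap [array([623.9, 336.4]), np.float64(16.5)] mat (623.1, 335.7)
  funnel [array([463.1,   8.6]), np.float64(39.8)] mat (463, 4) tip [0.4627 0.0088 0.1014]
  brush (array([468.8, 165.8]), array([103.5,  38.7]), 85.8) 485 mat (466.7, 165.1)
  clamp (array([ 616.5, -342.8]), array([78.9, 61.1]), 87.3) 0.02045689399447568 exp centre [ 616.553  -339.0805]
  jar [array([ 457. , -164.6]), np.float64(29.2)] tape [array([604.6, 178.1]), np.float64(42.2)]
S cap [array([627.1, 337.9]), np.float64(17.8)] mat (626.9, 338.7)
  funnel [array([467.3,  12.1]), np.float64(39.9)] mat (466.8, 7) tip [0.4689 0.0123 0.0986]
  brush (array([470.2, 168.9]), array([103.1,  39.9]), 85.7) 429 mat (471.2, 167.7)
  clamp (array([ 620. , -336.5]), array([71.3, 61.4]), 84.2) 0.02022923215524125 exp centre [ 619.953  -334.4805]
  jar [array([ 457.6, -162. ]), np.float64(30.5)] tape [array([607.9, 180.6]), np.float64(42.8)]
```

```bash
python3 -c "
from plant import bot
print(bot.finish_job())"
```

```text
the job is handed in; nothing more can be done
None
```

The job is handed in: the last camera check put bottle, funnel, brush and clamp within about 5 mm of their places, brush and clamp aligned with their outlines and jar and tape unmoved; no verdict came back. The first bottle grasp missed because the fingertips sit 33 mm above the reported TCP, and I corrected for that.

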